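# Return the saw-side kit to its tool-shadow tiles

## Task

Tidy the saw station: put the tape measure, the sanding block, the spring clamp and the wooden wedge each flat on the white tile that bears its own silhouette, centred on the silhouette and lined up with it (end for end does not matter). Leave the mug of coffee standing where it is.

Things in the scene. Friction and masses are not known exactly. Their poses are not given: they have to be found in the camera images.
- tape_measure: yellow tape measure with a black disc on top, loose, lying flat; body 68 mm wide (x) and 85 mm long (y, including the small hook end), 31 mm high. Pinch it across its width (x) near the origin. Origin: centre of its bounding box in plan, at the underside; z up.
- sanding_block: brown cork sanding block with an orange abrasive sole, loose, a plain block 63 mm wide (x), 100 mm long (y), 29 mm high. Pinch it across its width (x). Origin: centre of its bounding box in plan, at the underside; z up.
- spring_clamp: rigid black spring clamp with orange jaw tips, loose on the front half of the bench (not the one stored at the back left); 56 mm wide over the spread handles (x), 100 mm long (y), 20 mm high. Jaws to +y, handles to -y. The closed jaws are 25 mm wide in all: pinch them across x at y = +15 mm. Origin: centre of its bounding box in plan, at the underside; z up.
- wedge: brown hardwood wedge, loose, 30 mm wide (x), 90 mm long (y), lying on its broad face; its top slopes along y from 22 mm high at the thick end to almost nothing at the thin end (about 11 mm at the middle). The long sides are upright: pinch it low, across x, at the origin. Origin: centre of its bounding box in plan, at the underside; z up.
- pad_tape: tile of the tape measure: a fixed white plastic tile 82 x 100 mm, 3 mm thick, lying flat on the bench, with a yellow rounded silhouette 68 x 85 mm and a black disc in its middle. Origin: centre of the tile's underside, which is also the centre of the silhouette (in plan); z up, y along its length, x along its width.
- pad_block: tile of the sanding block: a fixed white plastic tile 77 x 114 mm, 3 mm thick, lying flat on the bench, with a plain orange rectangle 63 x 100 mm. Origin: centre of the tile's underside, which is also the centre of the silhouette (in plan); z up, y along its length, x along its width.
- pad_clamp: tile of the spring clamp: a fixed white plastic tile 70 x 114 mm, 3 mm thick, lying flat on the bench, with a black clamp-shaped silhouette 56 x 100 mm with orange jaw tips, jaws towards +y. Origin: centre of the tile's underside, which is also the centre of the silhouette (in plan); z up, y along its length, x along its width.
- pad_wedge: tile of the wedge: a fixed white plastic tile 44 x 104 mm, 3 mm thick, lying flat on the bench, with a plain dark-brown rectangle 30 x 90 mm. Origin: centre of the tile's underside, which is also the centre of the silhouette (in plan); z up, y along its length, x along its width.
- mug: blue and white mug of coffee, loose, 92 mm high, 78 mm across, 112 mm with its handle; the handle points to -y of its own frame, and the cup's axis stands 17 mm to +y of the origin. To be left alone. Origin: centre of its bounding box in plan, at the underside; z up.

How it is judged:
By the outcome, as a careful person would: the job done as asked, in the order asked, and still so for the second after the job is handed in, with the robot touching nothing.
It also fails if it takes over 112 s, if anything falls off the work surface, if the arm or the gripper's body presses on something with over 40 N, if the wrist force passes 120 N, or if a joint passes its speed limit or range.

## Robot

A 6-joint arm with a two-finger parallel gripper is mounted at the origin on a cart in front of the work surface, level with it; the furniture and walls round the work are solid. World frame = base frame: x ahead of the robot, y to its left, z up, the work surface at z = 0. Lengths are in m, angles in rad, forces in N, time in s.
With the tool pointing down it reaches from about 0.35 to 0.975 m from the base axis. Payload 4.9 kg.
Tool frame: the origin (TCP) lies midway between the tips of the shut fingers; the grasp point (between the pads) lies ctrl.grip_depth behind it (ctrl.grip_depth is the distance from the TCP to the grasp point, in m); y points along the fingers, z is the direction in which the jaws open and shut, and the axes are right-handed (so a half turn about y gives the same grasp; the last joint's range is limited). The gripper opens to 85 mm and grips with 20 to 120 N. Pads are 22 mm wide; open, the fingers measure 114 mm over their backs; the gripper's body (76 mm by 85 mm) begins 54 mm behind the grasp point. The pads swing forward as they close: fully open they stand 13 mm farther back than shut.
Start: joints at [-1.431, 0.053, 1.613, -0, 1.476, -0.119], TCP at [0.16, -0.604, 0.21] pointing down, gripper open.
Joint ranges: [-3.01, 3.01], [-1.01, 2.22], [0.06, 2.58], [-1.02, 4.17], [0.09, 2.62], [-3.14, 3.14]. Speed limits (rad/s): [2.57, 2.57, 3.14, 3.14, 3.14, 3.14].

## Interface

Orientations are given as a rotation vector (axis times angle).
In Python, from station import ctrl gives the robot as it stands.
- The arm moves only by the tool jog_arm, never from a script. Its argument "moves" is a list of rows, each a list of 6 numbers: the shift along the tool's x, y, z in mm, then the turn, a rotation vector about the tool's x, y, z in rad. In form: [[x, y, z, wx, wy, wz], ...]. A call has 1 to 12 rows; each row shifts and turns the commanded pose from where the row before left it, along the tool's axes as they then stand; what a row does not reach is not made up. A row lasts 1/10 s, in which the tool goes at most 50 mm and 8.59 degrees, less where a joint would pass 70% of its speed; a pose out of reach is approached as far as the arm can. A call is refused whole if a number of a shift passes 50 or a number of a turn 0.15, either way. A call with a gripper value outside its range is refused whole. "grip" is the finger opening in mm, from 0 to 85.4, set as the call begins (left out, the last holds). The fingers move at their own pace and stop on an object; "grip_force" is the grip in N (left out, the last holds). Time passes only in rows, so rows that do not move let the fingers close. It gives the time, the measured TCP pose, the force and the opening at its end, in the units of the state.
- ctrl.get_obs(): the state, without advancing time (a new reading comes with each control period).
- ctrl.get_image(name): name is "scene" or "side" or "wrist"; returns the picture (400x640x3 uint8, red, green, blue); there is no depth.
- ctrl.camera_params(name): a dict with "fx", "fy", "cx", "cy" (pixels), "pose" (4x4, takes a point from camera to world coordinates); the wrist camera has in their place "T_tool_cam" (4x4, takes a point from camera to tool coordinates, whose origin is the TCP and whose axes are the tool frame's). Camera axes: x right, y up, looking along -z (the intrinsics and any distortion apply to the point x, -y, -z); pixel columns grow to the right and rows downward; lengths in m; the calibration is good to about 2 mm. A picture is of the moment at which its call begins: read the wrist's pose just before it. camera_params takes no time and is no camera call.
- ctrl.finish_job(): hands the job in, once; it reports no verdict.
The state is a dict: "t": time; "q": joint angles; "dq": joint speeds; "effort": joint torques, N m; "tool_pos": TCP position; "tool_rot": TCP orientation; "contact_force": force on the tool from outside, world axes, zero at the start; "wrist_torque": the same for the moment, N m; "opening": finger opening in m.
Only numpy, scipy, OpenCV 4.12 (cv2) and the standard library are available. Lean on these libraries where they do the work, as an engineer would, in place of code of your own. Each camera call takes 0.05 s, during which the arm holds its last target. There are 200 camera calls.

## Working session

There is one attempt and no reset: what is moved stays moved. The work goes in short steps, Python scripts to look and compute and a tool call to move; the robot and the scene stay as the last step left them, time stands still between calls to the robot, and variables do not carry over. Pictures are saved under pics/ and viewed, about 12 in all and at most 16, crops included, and the job is handed in when it is done.

Besides the shell and the picture viewer there is one more tool, called after ">>>" as a command line: name --pt "numbers of a row" for each row, then --argument value for the rest. jog_arm: Moves the arm, as the interface text tells. Its arguments: {"type":"object","properties":{"moves":{"type":"array","items":{"type":"array","items":{"type":"number"}}},"grip":{"type":"number"},"grip_force":{"type":"number"}},"required":["moves"]}

```bash
ls; mkdir -p pics; python3 - <<'E'
from station import ctrl
import cv2,numpy as np
print(ctrl.get_obs(),ctrl.grip_depth)
for n in("scene","side","wrist"):
    im=ctrl.get_image(n); cv2.imwrite(f"pics/{n}0.png",im[:,:,::-1])
    print(n,ctrl.camera_params(n))
E
```

```text
pics
{'t': 0.0, 'q': array([-1.43097234e+00,  5.33650877e-02,  1.61428222e+00, -6.73902534e-06,
        1.47602036e+00, -1.19023917e-01]), 'dq': array([ 2.22125646e-03, -2.97859846e-04,  9.73984031e-04, -3.07140579e-05,
       -1.87332137e-03, -3.71271703e-04]), 'effort': array([-5.10326718e-04, -3.93686235e+01, -3.70174706e+01, -1.32787613e-04,
        7.07163315e-03, -8.78180089e-06]), 'tool_pos': array([ 0.15986972, -0.6035173 ,  0.20906501]), 'tool_rot': array([-0.27118865,  2.08558483, -2.08122566]), 'contact_force': array([-0.0174367 ,  0.67193794, -0.85327347]), 'wrist_torque': array([ 0.00434932, -0.03517329, -0.00432753]), 'opening': 0.08564868475808587} 0.0187
scene {'fx': 410.1584899157769, 'fy': 410.1584899157769, 'cx': 307.5029058487845, 'cy': 207.21080025836753, 'pose': array([[-0.80070064,  0.4482852 , -0.39739007,  0.00549683],
       [-0.59871882, -0.5762876 ,  0.55626286,  0.68827463],
       [ 0.02035344,  0.68332494,  0.72983064,  0.95923675],
       [ 0.        ,  0.        ,  0.        ,  1.        ]])}
side {'fx': 427.29861920311635, 'fy': 427.29861920311635, 'cx': 317.53710477910477, 'cy': 205.34410817022558, 'pose': array([[ 0.99884571, -0.03797821,  0.02940913,  0.58010049],
       [ 0.04702578,  0.64840104, -0.75984516, -0.9868918 ],
       [ 0.00978866,  0.76035107,  0.64943855,  0.90221616],
       [ 0.        ,  0.        ,  0.        ,  1.        ]])}
wrist {'fx': 289.308435052315, 'fy': 289.308435052315, 'cx': 316.1267025049707, 'cy': 194.04112317049982, 'T_tool_cam': array([[-8.47820141e-04, -9.44868749e-01, -3.27448208e-01,
        -8.51135000e-02],
       [-3.29868351e-04,  3.27448572e-01, -9.44868945e-01,
        -1.64563139e-01],
       [ 9.99999586e-01, -6.93064122e-04, -5.89299791e-04,
        -2.76673555e-04],
       [ 0.00000000e+00,  0.00000000e+00,  0.00000000e+00,
         1.00000000e+00]])}
```

View pics/scene0.png

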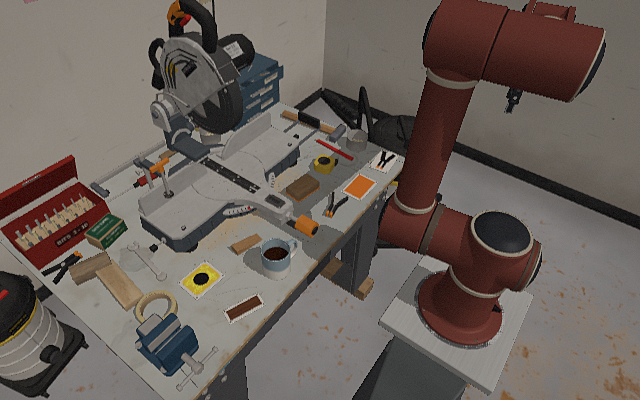

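View pics/side0.png

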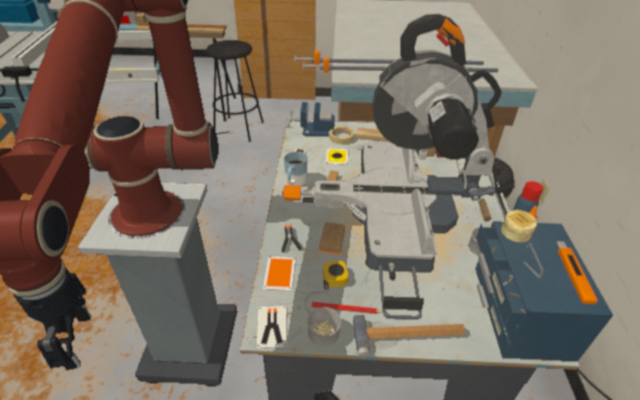

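```bash
cat > h.py <<'E'
from station import ctrl
import cv2,numpy as np
from scipy.spatial.transform import Rotation as R
def cam(n):
    c=ctrl.camera_params(n); K=np.array([[c['fx'],0,c['cx']],[0,c['fy'],c['cy']],[0,0,1]])
    if n=='wrist':
        o=ctrl.get_obs(); T=np.eye(4); T[:3,:3]=R.from_rotvec(o['tool_rot']).as_matrix(); T[:3,3]=o['tool_pos']
        P=T@c['T_tool_cam']
    else: P=c['pose']
    return K,P
def ground(uv,K,P,z):
    uv=np.asarray(uv,float).reshape(-1,2)
    d=np.c_[uv,np.ones(len(uv))]@np.linalg.inv(K).T*[1,-1,-1]@P[:3,:3].T
    s=(z-P[2,3])/d[:,2]
    return (P[:3,3]+s[:,None]*d)[:,:2]
def project(X,K,P):
    p=(np.asarray(X,float).reshape(-1,3)-P[:3,3])@P[:3,:3]*[1,-1,-1]; p=p@K.T
    return p[:,:2]/p[:,2:]
def ortho(im,K,P,z,x0,x1,y0,y1,s):
    """plane z seen from above: rows go -x, cols go -y, s px per m"""
    W=int((y1-y0)*s);H=int((x1-x0)*s)
    c=np.array([[x1,y1,z],[x1,y0,z],[x0,y0,z],[x0,y1,z]])
    M=cv2.getPerspectiveTransform(project(c,K,P).astype(np.float32),np.float32([[0,0],[W,0],[W,H],[0,H]]))
    return cv2.warpPerspective(im,M,(W,H),flags=cv2.INTER_CUBIC)
E
python3 - <<'E'
from h import *
K,P=cam('scene')
for k,p in dict(tape=(323,163),block=(302,188),clamp=(335,203),wedge=(245,243),ptape=(202,280),pblock=(360,187),pclamp=(384,160),pwedge=(243,307),mug=(276,257)).items(): print(k,ground(p,K,P,0.01).round(3))
for n in('scene','side'):
    K,P=cam(n); cv2.imwrite(f'pics/o{n}.png',ortho(cv2.imread(f'pics/{n}0.png'),K,P,0.003,.25,.85,-.55,.6,690))
E
```

```text
tape [[ 0.607 -0.24 ]]
block [[ 0.589 -0.094]]
clamp [[ 0.464 -0.104]]
wedge [[0.581 0.192]]
ptape [[0.586 0.356]]
pblock [[ 0.439 -0.217]]
pclamp [[ 0.445 -0.388]]
pwedge [[0.443 0.348]]
mug [[0.477 0.175]]
```

View pics/oscene.png

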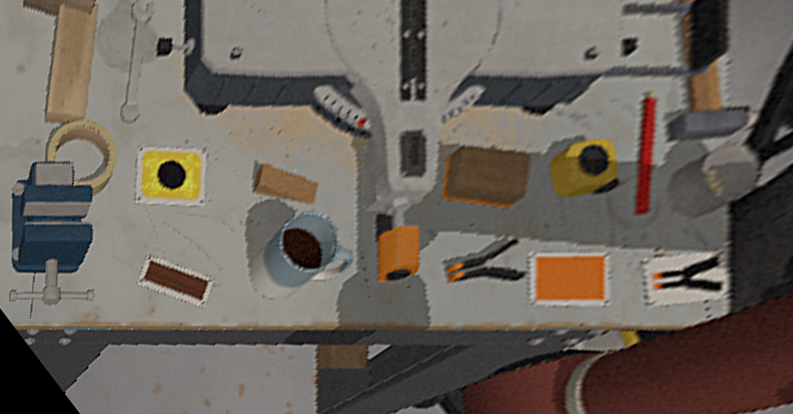

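View pics/oside.png

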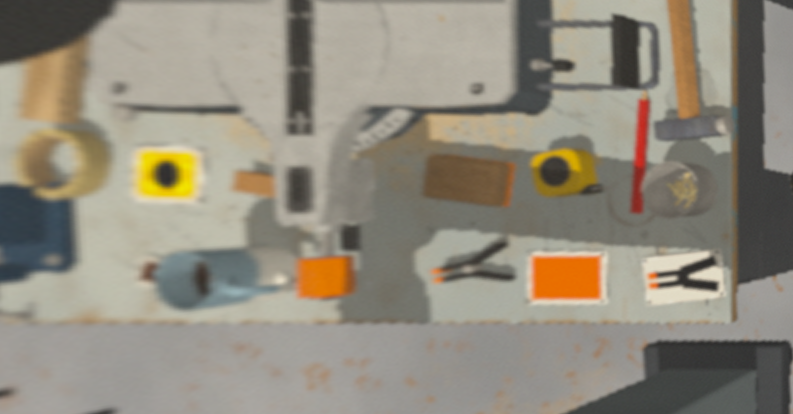

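```bash
cat >> h.py <<'E'
def pose():
    o=ctrl.get_obs(); M=R.from_rotvec(o['tool_rot']).as_matrix(); return o['t'],o['tool_pos'],M
def go(x,y,z,yaw):
    """print shift (tool mm) and turn about tool y to reach TCP x,y,z with jaw axis (tool z) at yaw deg mod 180"""
    t,p,M=pose(); d=M.T@(np.array([x,y,z])-p)*1000
    cur=np.degrees(np.arctan2(M[1,2],M[0,2])); dy=(yaw-cur+90)%180-90
    tilt=M.T@np.cross(M[:,1],[0,0,-1])
    print(f't={t:.2f} shift',d.round(1),f'jaw yaw {cur:.2f}, turn about y {-np.radians(dy):.4f} rad','tilt fix',tilt.round(4))
E
python3 -c "
from h import *
t,p,M=pose();print(M.round(3))
go(.55,-.2,.16,90)"
```

```text
[[-0.967 -0.     0.256]
 [-0.256  0.002 -0.967]
 [-0.    -1.    -0.002]]
t=0.15 shift [-480.4   49.9 -290.3] jaw yaw -75.17, turn about y 0.2588 rad tilt fix [ 0.0016  0.     -0.0002]
```

>>> jog_arm --pt "0 0 0 0 0.13 0" --pt "0 0 0 0 0.129 0" --pt "-33 4 -34 0 0 0" --pt "-33 4 -34 0 0 0" --pt "-33 4 -34 0 0 0" --pt "-33 4 -34 0 0 0" --pt "-33 4 -34 0 0 0" --pt "-33 4 -34 0 0 0" --pt "-33 4 -34 0 0 0" --pt "-33 4 -34 0 0 0" --pt "-33 4 -34 0 0 0" --pt "-33 4 -34 0 0 0"

```text
t: 1.35
tool_pos: [0.491, -0.2625, 0.17]
tool_rot: [-0.0, -2.221, 2.221]
contact_force: [0.7, -0.4, -1.1]
opening: 0.0855
```

>>> jog_arm --pt "-33 4 -34 0 0 0" --pt "-27 4 -29 0 0 0" --pt "0 0 0 0 0 0" --pt "0 0 0 0 0 0"

```text
t: 1.75
tool_pos: [0.55, -0.2004, 0.1617]
tool_rot: [-0.003, 2.221, -2.221]
contact_force: [-0.2, 0.1, 0.7]
opening: 0.0849
```

```bash
python3 - <<'E'
from h import *
t,p,M=pose();print(t,p,M.round(3))
K,P=cam('wrist'); im=ctrl.get_image('wrist')[:,:,::-1].copy(); cv2.imwrite('pics/w1.png',im); np.savez('w1.npz',K=K,P=P)
E
```

```text
1.75 [ 0.55002936 -0.20044914  0.16166199] [[-1.    -0.001  0.002]
 [-0.002  0.    -1.   ]
 [ 0.001 -1.    -0.   ]]
```

View pics/w1.png

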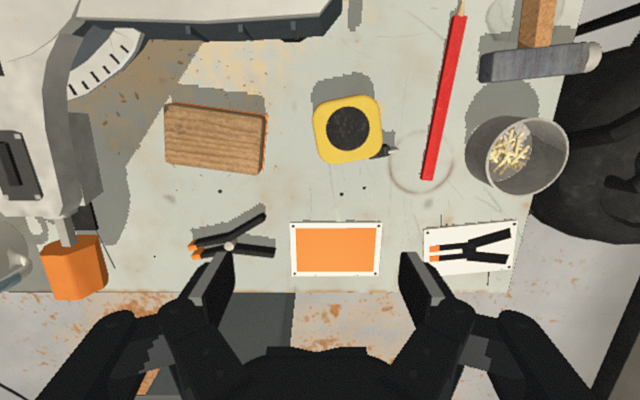

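```bash
cat >> h.py <<'E'
S=2000
def crop(im,K,P,z,x,y,r=.085): return ortho(im,K,P,z,x-r,x+r,y-r,y+r,S)
def toxy(uv,x,y,r=.085):
    uv=np.asarray(uv,float).reshape(-1,2); return np.c_[x+r-uv[:,1]/S, y+r-uv[:,0]/S]
def fit(o,mask,x,y,r=.085,draw=True):
    """min-area rect of biggest blob: centre, long-axis yaw (deg, world), sizes mm"""
    mask=cv2.morphologyEx(mask,cv2.MORPH_OPEN,np.ones((7,7)))
    cs,_=cv2.findContours(mask,cv2.RETR_EXTERNAL,cv2.CHAIN_APPROX_NONE)
    c=max(cs,key=cv2.contourArea); b=cv2.boxPoints(cv2.minAreaRect(c))
    if draw: cv2.drawContours(o,[b.astype(int)],0,(255,0,255),1); cv2.drawContours(o,[c],0,(0,255,0),1)
    w=toxy(b,x,y,r); e1=w[1]-w[0]; e2=w[2]-w[1]
    L=e1 if np.hypot(*e1)>np.hypot(*e2) else e2
    print('  c',w.mean(0).round(4),'yaw',np.degrees(np.arctan2(L[1],L[0])).round(2)%180,'size',(np.hypot(*e1)*1e3).round(1),(np.hypot(*e2)*1e3).round(1))
    return c,w
def hsv(o,lo,hi): return cv2.inRange(cv2.cvtColor(o,cv2.COLOR_BGR2HSV),np.array(lo),np.array(hi))
E
cat > m1.py <<'E'
from h import *
d=np.load('w1.npz');K,P=d['K'],d['P'];im=cv2.imread('pics/w1.png')
out=[]
for n,uv,z,lo,hi in [('tape',(347,128),.031,(20,120,130),(35,255,255)),('block',(215,138),.029,(5,50,70),(22,200,255)),('clamp',(235,240),.015,(0,0,0),(180,255,75)),
  ('pblock',(336,249),.003,(3,150,150),(18,255,255)),('pblockT',(336,249),.003,(0,0,225),(180,255,255)),('pclamp',(470,247),.003,(0,0,0),(180,255,75)),('pclampT',(470,247),.003,(0,0,225),(180,255,255))]:
    x,y=ground(uv,K,P,z)[0]; o=crop(im,K,P,z,x,y); m=hsv(o,lo,hi)
    if n in('clamp','pclamp'): m|=hsv(o,(3,150,120),(18,255,255))
    print(n,x.round(3),y.round(3)); fit(o,m,x,y); out.append(cv2.resize(o,(260,260)))
out.append(out[0]*0)
cv2.imwrite('pics/m1.png',np.vstack([np.hstack(out[:3]),np.hstack([out[3],out[5],out[6]])]))
E
python3 m1.py
```

```text
tape 0.603 -0.231
  c [ 0.6009 -0.2314] yaw 101.13 size 67.1 63.2
block 0.592 -0.097
  c [ 0.5914 -0.0969] yaw 82.41 size 65.2 103.9
clamp 0.468 -0.103
  c [ 0.4115 -0.0856] yaw 149.72 size 83.0 34.2
pblock 0.449 -0.226
  c [ 0.4482 -0.2241] yaw 90.0 size 61.0 98.0
pblockT 0.449 -0.226
  c [ 0.4477 -0.2241] yaw 90.0 size 114.0 76.0
pclamp 0.453 -0.395
  c [ 0.4004 -0.3223] yaw 31.360000000000014 size 34.9 89.3
pclampT 0.453 -0.395
  c [ 0.4488 -0.3939] yaw 96.58 size 113.9 69.7
```

View pics/m1.png

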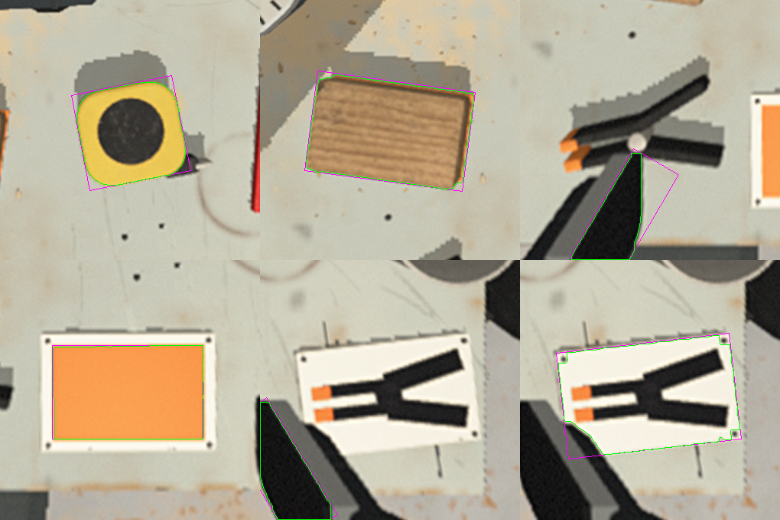

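>>> jog_arm --pt "0 7 0 0 0.138 0" --pt "0 7 0 0 0.138 0" --pt "0 7 0 0 0.138 0" --pt "0 7 0 0 0.138 0" --pt "0 7 0 0 0.138 0" --pt "0 7 0 0 0.138 0" --pt "0 7 0 0 0.138 0" --pt "0 7 0 0 0.138 0" --pt "0 7 0 0 0.138 0" --pt "0 7 0 0 0.138 0" --pt "0 0 0 0 0 0" --pt "0 0 0 0 0 0" --grip 85

```text
t: 3.0
tool_pos: [0.5495, -0.2022, 0.0925]
tool_rot: [-1.112, -1.349, 1.349]
contact_force: [0.1, -0.1, 0.6]
opening: 0.085
```

```bash
python3 -c "
from h import *
go(.602,-.2375,.0,11.1);print(ctrl.get_obs()['q'])"
```

```text
t=3.00 shift [-44.6  92.5 -44.8] jaw yaw -169.01, turn about y -0.0020 rad tilt fix [-0.0001  0.     -0.0001]
[-4.79667501e-01  6.07597049e-02  1.80813146e+00 -1.33165791e-04
  1.27267383e+00  2.47021370e+00]
```

>>> jog_arm --pt "0 0 0 0 -0.143 0" --pt "0 0 0 0 -0.143 0" --pt "0 0 0 0 -0.143 0" --pt "0 0 0 0 -0.143 0" --pt "0 0 0 0 -0.143 0" --pt "0 0 0 0 -0.143 0" --pt "0 0 0 0 -0.143 0" --pt "0 0 0 0 -0.143 0" --pt "0 0 0 0 -0.143 0" --pt "0 0 0 0 -0.143 0" --pt "0 0 0 0 -0.143 0" --pt "0 0 0 0 -0.143 0"

```text
t: 4.2
tool_pos: [0.5502, -0.2019, 0.0932]
tool_rot: [-0.352, 2.034, -2.035]
contact_force: [0.9, -0.3, -0.4]
opening: 0.0848
```

>>> jog_arm --pt "0 0 0 0 -0.143 0" --pt "0 0 0 0 -0.143 0" --pt "0 0 0 0 -0.143 0" --pt "0 0 0 0 -0.143 0" --pt "0 0 0 0 -0.143 0" --pt "0 0 0 0 -0.143 0" --pt "0 0 0 0 -0.143 0" --pt "0 0 0 0 -0.143 0" --pt "0 0 0 0 -0.143 0" --pt "0 0 0 0 -0.143 0" --pt "22 0 22 0 0 0" --pt "22 0 22 0 0 0"

```text
t: 5.4
tool_pos: [0.6021, -0.2366, 0.0931]
tool_rot: [-1.296, 1.062, -1.063]
contact_force: [0.1, -0.9, 1.2]
opening: 0.0848
```

```bash
python3 -c "
from h import *
go(.602,-.2375,.0,11.1);print(ctrl.get_obs()['q'])"
```

```text
t=5.40 shift [ 0.8 93.1 -0.3] jaw yaw 11.30, turn about y 0.0035 rad tilt fix [-0.0007  0.      0.0007]
[-4.89387688e-01  1.97247662e-01  1.65711441e+00 -9.09852272e-05
  1.28627013e+00 -6.86590950e-01]
```

>>> jog_arm --pt "0 30 0 0 0 0" --pt "0 30 0 0 0 0" --pt "0 20 0 0 0 0" --pt "0 12 0 0 0 0" --pt "0 0 0 0 0 0" --pt "0 0 0 0 0 0"

```text
t: 6.0
tool_pos: [0.6024, -0.2365, 0.0015]
tool_rot: [-1.295, 1.063, -1.065]
contact_force: [-0.4, -1.1, 1.5]
opening: 0.085
```

>>> jog_arm --pt "0 0 0 0 0 0" --pt "0 0 0 0 0 0" --pt "0 0 0 0 0 0" --pt "0 0 0 0 0 0" --pt "0 0 0 0 0 0" --grip 55 --grip_force 40

```text
t: 6.5
tool_pos: [0.6039, -0.2374, 0.005]
tool_rot: [-1.295, 1.06, -1.068]
contact_force: [-3.4, 1.0, 11.6]
opening: 0.0553
```

>>> jog_arm --pt "0 -10 0 0 0 0" --pt "0 -30 0 0 0 0" --pt "0 -40 0 0 0 0" --pt "0 -40 0 0 0 0" --pt "0 0 0 0 0 0"

```text
t: 7.0
tool_pos: [0.6063, -0.2381, 0.1297]
tool_rot: [-1.292, 1.051, -1.076]
contact_force: [-0.3, 0.6, 0.5]
opening: 0.0552
```

```bash
python3 -c "
from h import *
go(.595,.352,.12,0)
cv2.imwrite('pics/w2.png',ctrl.get_image('wrist')[:,:,::-1])"
```

```text
t=7.00 shift [-581.2    5.6  103.4] jaw yaw 11.19, turn about y 0.1954 rad tilt fix [-0.0116  0.      0.0092]
```

View pics/w2.png

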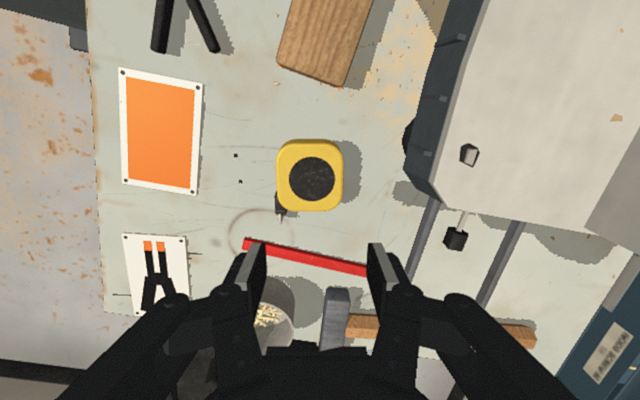

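```bash
python3 - <<'E'
from h import *
c=ctrl.camera_params('wrist');K,_=cam('wrist');T=c['T_tool_cam']
im=cv2.imread('pics/w2.png'); f=3; o=cv2.resize(im[200:360,190:450],None,fx=f,fy=f,interpolation=cv2.INTER_CUBIC)
for b,col in((0,(0,0,255)),(.0187,(0,255,0)),(.035,(255,0,0))):
  for xx in(-.011,.011):
    for s in(-1,1):
      u=project([[xx,-b,s*.0276]],K,T)[0]; cv2.circle(o,tuple(((u-[190,200])*f).astype(int)),4,col,-1)
cv2.imwrite('pics/w2z.png',o)
d=np.load('w1.npz')
K,P=cam('wrist')
x,y=ground((310,177),K,P,.031)[0];o=crop(im,K,P,.031,x,y)
fit(o,hsv(o,(20,120,130),(35,255,255)),x,y)
E
```

```text
c [ 0.598  -0.2275] yaw 100.41 size 68.8 62.2
```

View pics/w2z.png

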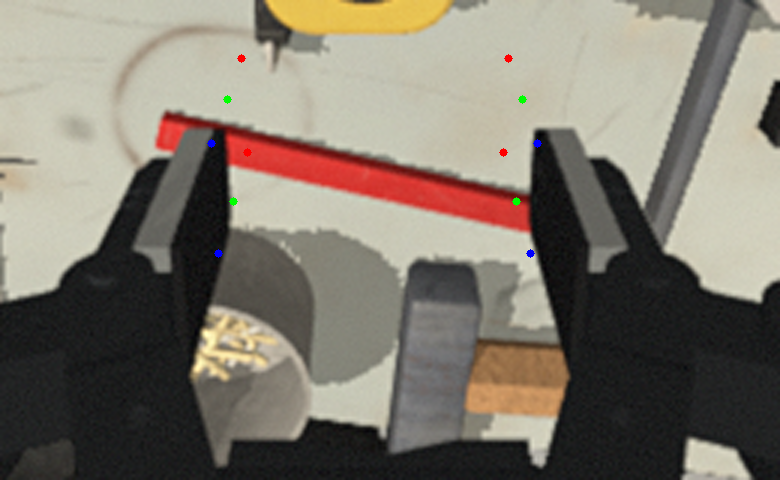

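```bash
python3 -c "
from h import *
go(.6,-.238,.0,10.9)"
```

```text
t=7.05 shift [ -1.  126.2  -5.6] jaw yaw 11.19, turn about y 0.0051 rad tilt fix [-0.0076  0.      0.0061]
```

>>> jog_arm --pt "0 0 0 -0.0116 0 0.0092" --pt "0 0 -6 0 0 0" --pt "0 30 0 0 0 0" --pt "0 30 0 0 0 0" --pt "0 30 0 0 0 0" --pt "0 30 0 0 0 0" --pt "0 0 0 0 0 0" --pt "0 0 0 0 0 0" --grip 85.4

```text
t: 7.85
tool_pos: [0.5929, -0.2357, -0.0011]
tool_rot: [-1.299, 1.08, -1.05]
contact_force: [0.2, -0.0, -0.1]
opening: 0.0856
```

```bash
python3 -c "
from h import *
go(.6,-.238,-.02,10.9)"
```

```text
t=7.85 shift [ 3.9 18.8  6.8] jaw yaw 11.18, turn about y 0.0048 rad tilt fix [ 0.0144  0.     -0.0115]
```

>>> jog_arm --pt "0 0 0 0.0144 0 -0.0115" --pt "2 0 4 0 0 0" --pt "0 9 0 0 0 0" --pt "0 0 0 0 0 0" --pt "0 0 0 0 0 0"

```text
t: 8.35
tool_pos: [0.5984, -0.2373, -0.0089]
tool_rot: [-1.295, 1.062, -1.067]
contact_force: [0.3, -0.3, -0.4]
opening: 0.0855
```

```bash
python3 - <<'E'
from h import *
go(.6,-.238,-.02,10.9)
cv2.imwrite('pics/w3.png',cv2.resize(ctrl.get_image('wrist')[60:400,80:560,::-1],None,fx=1.5,fy=1.5))
E
```

```text
t=8.35 shift [ 1.  11.1  1.4] jaw yaw 11.17, turn about y 0.0048 rad tilt fix [-0.0023  0.      0.0019]
```

View pics/w3.png

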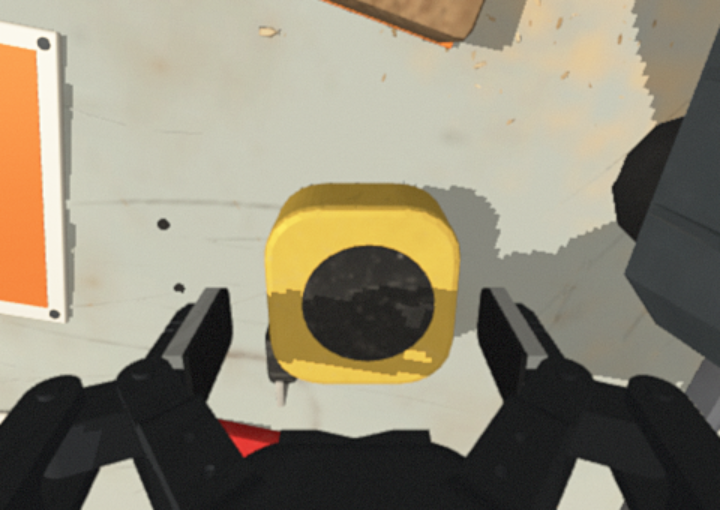

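>>> jog_arm --pt "0 5 0 0 0 0" --pt "0 5 1 0 0 0" --pt "0 0 0 0 0 0" --pt "0 0 0 0 0 0"

```text
t: 8.8
tool_pos: [0.5994, -0.2371, -0.0191]
tool_rot: [-1.295, 1.062, -1.067]
contact_force: [-0.5, 0.4, 0.2]
opening: 0.0852
```

>>> jog_arm --pt "0 0 0 0 0 0" --pt "0 0 0 0 0 0" --pt "0 0 0 0 0 0" --pt "0 0 0 0 0 0" --pt "0 0 0 0 0 0" --pt "0 0 0 0 0 0" --grip 60 --grip_force 40

```text
t: 9.4
tool_pos: [0.6002, -0.2376, -0.0179]
tool_rot: [-1.294, 1.06, -1.068]
contact_force: [0.8, 0.4, 4.0]
opening: 0.0619
```

>>> jog_arm --pt "0 0 0 0 0 0" --pt "0 0 0 0 0 0"

```text
t: 9.6
tool_pos: [0.6003, -0.2376, -0.0179]
tool_rot: [-1.294, 1.06, -1.068]
contact_force: [0.9, 0.4, 5.8]
opening: 0.0624
```

>>> jog_arm --pt "0 0 0 0 0 0" --pt "0 0 0 0 0 0" --pt "0 0 0 0 0 0" --pt "0 4 0 0 0 0" --pt "0 3 0 0 0 0" --pt "0 0 0 0 0 0" --pt "0 0 0 0 0 0" --grip 85.4

```text
t: 10.3
tool_pos: [0.5994, -0.2372, -0.026]
tool_rot: [-1.295, 1.062, -1.067]
contact_force: [0.8, 0.0, 0.7]
opening: 0.0853
```

>>> jog_arm --pt "0 0 0 0 0 0" --pt "0 0 0 0 0 0" --pt "0 0 0 0 0 0" --pt "0 0 0 0 0 0" --pt "0 0 0 0 0 0" --pt "0 0 0 0 0 0" --grip 55

```text
t: 10.9
tool_pos: [0.6001, -0.2375, -0.0251]
tool_rot: [-1.294, 1.06, -1.068]
contact_force: [1.2, -0.6, 3.1]
opening: 0.0629
```

>>> jog_arm --pt "0 -10 0 0 0 0" --pt "0 -30 0 0 0 0" --pt "0 -40 0 0 0 0" --pt "0 -40 0 0 0 0" --pt "0 -20 0 0 0 0" --pt "0 0 0 0 0 0"

```text
t: 11.5
tool_pos: [0.6011, -0.2381, 0.1189]
tool_rot: [-1.293, 1.055, -1.073]
contact_force: [0.3, -0.4, -2.3]
opening: 0.0623
```

```bash
python3 - <<'E'
from h import *
go(.6,-.238,-.025,10.9);print(ctrl.get_obs()['opening'],ctrl.get_obs()['contact_force'])
K,P=cam('scene');im=cv2.imread('pics/scene0.png')
for n,uv,lo,hi in(('ptape',(202,280),(20,120,150),(35,255,255)),('pwedge',(243,307),(0,60,20),(20,255,140))):
    x,y=ground(uv,K,P,.003)[0]; o=crop(im,K,P,.003,x,y); print(n); fit(o,hsv(o,lo,hi),x,y)
E
```

```text
t=11.50 shift [ -1.3 143.9  -2.3] jaw yaw 11.17, turn about y 0.0048 rad tilt fix [-0.0081  0.      0.0068]
0.06226456018878474 [ 0.34823958 -0.44799885 -2.26469102]
ptape
  c [0.5971 0.352 ] yaw 87.66 size 67.6 84.5
pwedge
  c [0.4445 0.3452] yaw 70.6 size 30.5 90.6
```

>>> jog_arm --pt "0 -15 -30 0 0.12 0" --pt "0 -15 -30 0 0.115 0" --pt "-10 0 -40 0 0 0" --pt "-30 0 -25 0 0 0" --pt "-45 0 0 0 0 0" --pt "-45 0 0 0 0 0" --pt "-45 0 0 0 0 0" --pt "-45 0 0 0 0 0" --pt "-45 0 0 0 0 0" --pt "-45 0 0 0 0 0" --pt "-45 0 0 0 0 0" --pt "-45 0 0 0 0 0"

```text
t: 12.7
tool_pos: [0.4887, 0.1587, 0.1406]
tool_rot: [-1.193, 1.238, -1.24]
contact_force: [0.4, -1.3, -2.3]
opening: 0.0628
```

>>> jog_arm --pt "-45 0 0 0 0 0" --pt "-45 0 5 0 0 0" --pt "-25 0 20 0 0 0" --pt "-15 0 30 0 0 0" --pt "0 0 0 0 0 0" --pt "0 0 0 0 0 0"

```text
t: 13.3
tool_pos: [0.5494, 0.2844, 0.1402]
tool_rot: [-1.194, 1.238, -1.24]
contact_force: [-1.3, -0.4, -3.2]
opening: 0.0625
```

```bash
python3 - <<'E'
from h import *
go(.597,.352,.0,-2.3)
K,P=cam('wrist');im=ctrl.get_image('wrist')[:,:,::-1].copy();cv2.imwrite('pics/w4.png',im);np.savez('w4.npz',K=K,P=P)
E
```

```text
t=13.30 shift [-70.  139.9  45.1] jaw yaw -2.28, turn about y 0.0004 rad tilt fix [0.0019 0.     0.0039]
```

View pics/w4.png

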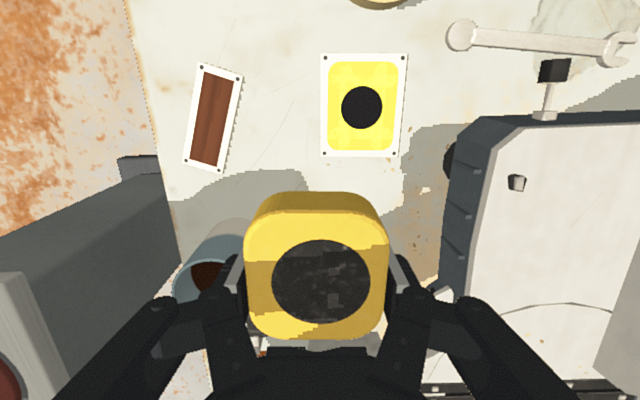

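```bash
python3 - <<'E'
from h import *
d=np.load('w4.npz');K,P=d['K'],d['P'];im=cv2.imread('pics/w4.png')
for n,uv,lo,hi in(('ptape',(362,105),(20,100,150),(35,255,255)),('pwedge',(212,118),(0,60,20),(20,255,140)),('ptapeT',(362,105),(0,0,0),(180,40,255))):
    x,y=ground(uv,K,P,.003)[0]; o=crop(im,K,P,.003,x,y,.06); m=hsv(o,lo,hi)
    if n=='ptape':m|=hsv(o,(0,0,0),(180,255,60))
    print(n); fit(o,m,x,y,.06)
t,p,M=pose()
def tool(uv,z):
    g=ground(uv,K,P,z)[0]; return ((M.T@(np.r_[g,z]-p))*1000).round(1)
print('rear bottom',tool((316,192),p[2]+.025+.003),'rear top',tool((316,209),p[2]+.055),'front top',tool((318,338),p[2]+.056),'L',tool((245,270),p[2]+.05),'R',tool((389,270),p[2]+.05), 'disc',tool((322,281),p[2]+.056))
E
```

```text
ptape
  c [0.5975 0.3539] yaw 87.59 size 67.3 84.3
pwedge
  c [0.4448 0.3467] yaw 70.48 size 28.4 88.5
ptapeT
  c [0.5985 0.3566] yaw 90.0 size 119.5 119.5
rear bottom [-39.2 -28.1   0.6] rear top [-41.1 -55.1   0.6] front top [ 25.  -55.9   1.6] L [ -8.8 -50.  -32. ] R [ -8.9 -50.1  34.1] disc [ -7.2 -56.    3.3]
```

>>> jog_arm --pt "-36 0 23 0 0 0" --pt "-37 0 22 0 0 0" --pt "0 40 0 0 0 0" --pt "0 40 0 0 0 0" --pt "0 40 0 0 0 0" --pt "0 25 0 0 0 0" --pt "0 0 0 0 0 0" --pt "0 0 0 0 0 0"

```text
t: 14.15
tool_pos: [0.5986, 0.3551, -0.0017]
tool_rot: [-1.19, 1.236, -1.242]
contact_force: [-0.3, -0.3, -1.4]
opening: 0.0629
```

```bash
python3 - <<'E'
from h import *
go(.5974,.355,-.021,-2.4)
E
```

```text
t=14.15 shift [ 0.1 19.3 -1.2] jaw yaw -2.32, turn about y 0.0014 rad tilt fix [-0.0021  0.      0.0022]
```

>>> jog_arm --pt "0 10 -1 0 0 0" --pt "0 7 0 0 0 0" --pt "0 0 0 0 0 0" --pt "0 0 0 0 0 0"

```text
t: 14.55
tool_pos: [0.5984, 0.3559, -0.0183]
tool_rot: [-1.189, 1.235, -1.241]
contact_force: [0.8, 0.1, -2.7]
opening: 0.0625
```

>>> jog_arm --pt "0 1.5 0 0 0 0" --pt "0 0 0 0 0 0" --pt "0 0 0 0 0 0"

```text
t: 14.85
tool_pos: [0.5985, 0.3559, -0.0199]
tool_rot: [-1.189, 1.235, -1.241]
contact_force: [-0.6, 0.5, -1.8]
opening: 0.0626
```

Still about 2 mm up; lower, then release and back off straight up.

>>> jog_arm --pt "0.5 1.2 -0.8 0 0 0" --pt "0 0.8 0 0 0 0" --pt "0 0 0 0 0 0"

```text
t: 15.15
tool_pos: [0.5975, 0.3554, -0.022]
tool_rot: [-1.189, 1.236, -1.241]
contact_force: [-0.4, -0.1, -2.4]
opening: 0.0627
```

>>> jog_arm --pt "0 0 0 0 0 0" --pt "0 0 0 0 0 0" --pt "0 0 0 0 0 0" --pt "0 0 0 0 0 0" --pt "0 -20 0 0 0 0" --pt "0 -40 0 0 0 0" --pt "0 -40 0 0 0 0" --pt "0 -40 0 0 0 0" --pt "0 -20 0 0 0 0" --pt "0 0 0 0 0 0" --pt "0 0 0 0 0 0" --grip 85.4

```text
t: 16.25
tool_pos: [0.5972, 0.3557, 0.139]
tool_rot: [-1.187, 1.235, -1.241]
contact_force: [0.0, -0.1, -0.1]
opening: 0.0855
```

```bash
python3 - <<'E'
from h import *
K,P=cam('wrist');im=ctrl.get_image('wrist')[:,:,::-1].copy();cv2.imwrite('pics/w5.png',im);np.savez('w5.npz',K=K,P=P)
o1=crop(im,K,P,.003,.5973,.3535,.075); o2=crop(im,K,P,.034,.5973,.3535,.075)
b=np.float32([[.034,.0425],[.034,-.0425],[-.034,-.0425],[-.034,.0425]]);a=np.radians(-2.4)
b=b@np.array([[np.cos(a),np.sin(a)],[-np.sin(a),np.cos(a)]])
for o in(o1,o2): cv2.polylines(o,[np.int32(np.c_[(.075-b[:,1])*S,(.075-b[:,0])*S])],1,(255,0,255),1)
cv2.imwrite('pics/c5.png',np.hstack([cv2.resize(im,(300,188)) if 0 else o1,o2]))
E
```

```text
(no output)
```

View pics/c5.png

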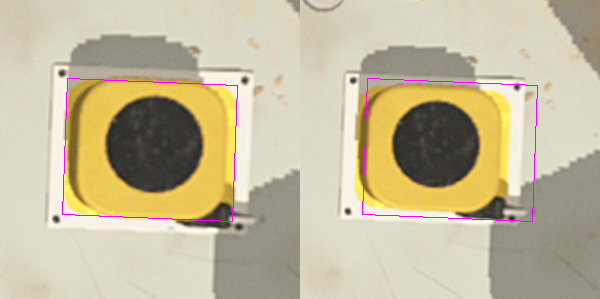

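>>> jog_arm --pt "0 0 -45 0 0.091 0" --pt "25 0 -40 0 0 0" --pt "40 0 -25 0 0 0" --pt "45 0 0 0 0 0" --pt "45 0 0 0 0 0" --pt "45 0 0 0 0 0" --pt "45 0 0 0 0 0" --pt "45 0 0 0 0 0" --pt "45 0 0 0 0 0" --pt "45 0 20 0 0 0" --pt "40 0 25 0 0 0" --pt "20 0 40 0 0 0"

```text
t: 17.5
tool_pos: [0.5125, -0.0839, 0.136]
tool_rot: [-1.144, 1.308, -1.308]
contact_force: [-0.1, 1.2, 1.1]
opening: 0.0855
```

>>> jog_arm --pt "0 10 20 0 0 0" --pt "0 0 0 0 0 0" --pt "0 0 0 0 0 0"

```text
t: 17.8
tool_pos: [0.5325, -0.0835, 0.126]
tool_rot: [-1.146, 1.306, -1.304]
contact_force: [0.4, 1.6, -0.4]
opening: 0.0855
```

```bash
python3 - <<'E'
from h import *
go(.59,-.095,-.026,-7.6)
K,P=cam('wrist');im=ctrl.get_image('wrist')[:,:,::-1].copy();cv2.imwrite('pics/w6.png',im);np.savez('w6.npz',K=K,P=P)
x,y=.59,-.095; o=crop(im,K,P,.029,x,y); fit(o,hsv(o,(5,50,60),(22,200,255)),x,y); cv2.imwrite('pics/o6.png',o)
E
```

```text
t=17.80 shift [  3.8 151.9  58.8] jaw yaw -7.50, turn about y 0.0017 rad tilt fix [0.0018 0.     0.0004]
  c [ 0.6128 -0.077 ] yaw 90.0 size 124.5 134.0
```

```bash
python3 - <<'E'
from h import *
o=cv2.imread('pics/o6.png');h=cv2.cvtColor(o,cv2.COLOR_BGR2HSV);x,y=.59,-.095
print(h[130:210:20,100:240:35].reshape(-1,3).tolist()); print('out',h[[20,60,300,170,170],[170,60,170,20,320]].tolist())
for s in(75,90,105): 
  m=hsv(o,(5,s,40),(20,255,215));print(s);c,w=fit(o.copy(),m,x,y)
E
```

```text
[[16, 105, 129], [16, 117, 116], [15, 111, 180], [16, 110, 174], [15, 110, 114], [16, 117, 129], [15, 119, 172], [15, 114, 181], [16, 116, 130], [15, 113, 113], [16, 115, 199], [15, 118, 183], [15, 118, 168], [15, 119, 184], [17, 117, 194], [15, 121, 181]]
out [[21, 58, 225], [20, 64, 226], [30, 21, 206], [24, 32, 210], [30, 21, 208]]
75
  c [ 0.5885 -0.0901] yaw 82.03 size 62.8 101.6
90
  c [ 0.5883 -0.0899] yaw 82.18 size 62.5 101.2
105
  c [ 0.5889 -0.0912] yaw 82.18 size 60.2 98.1
```

>>> jog_arm --pt "1 0 30 0 0.006 0" --pt "0 0 27 0 0 0" --pt "0 40 0 0 0 0" --pt "0 40 0 0 0 0" --pt "0 30 0 0 0 0" --pt "0 25 0 0 0 0" --pt "0 12 0 0 0 0" --pt "0 0 0 0 0 0" --pt "0 0 0 0 0 0"

```text
t: 18.75
tool_pos: [0.5917, -0.0928, -0.0171]
tool_rot: [-1.139, 1.304, -1.313]
contact_force: [0.3, 0.7, 0.5]
opening: 0.0855
```

>>> jog_arm --pt "0 2 0 0 0 0" --pt "0 0 0 0 0 0" --pt "0 0 0 0 0 0" --pt "0 0 0 0 0 0" --pt "0 0 0 0 0 0" --pt "0 0 0 0 0 0" --grip 50

```text
t: 19.35
tool_pos: [0.5925, -0.0933, -0.0185]
tool_rot: [-1.138, 1.304, -1.314]
contact_force: [-0.8, 1.3, 5.7]
opening: 0.0621
```

>>> jog_arm --pt "0 -10 0 0 0 0" --pt "0 -30 0 0 0 0" --pt "0 -40 0 0 0 0" --pt "0 -40 0 0 0 0" --pt "0 -20 0 0 0 0" --pt "0 0 -40 0 0 0" --pt "0 0 -40 0 0 0" --pt "20 0 -30 0 0 0" --pt "30 0 0 0 -0.07 0" --pt "40 0 0 0 -0.07 0" --pt "0 0 0 0 0 0" --pt "0 0 0 0 0 0"

```text
t: 20.55
tool_pos: [0.4718, -0.1674, 0.1195]
tool_rot: [-1.208, 1.206, -1.211]
contact_force: [0.4, 0.2, -0.8]
opening: 0.0622
```

```bash
python3 - <<'E'
from h import *
go(.4482,-.2241,-.0155,0)
t,p,M=pose()
K,P=cam('wrist');im=ctrl.get_image('wrist')[:,:,::-1].copy();cv2.imwrite('pics/w7.png',im)
z=p[2]+.0185+.029;r=.085
o=crop(im,K,P,z,p[0],p[1]); cv2.imwrite('pics/o7.png',o)
c,w=fit(o,hsv(o,(5,75,40),(20,255,215)),p[0],p[1])
print('tool',(M.T@(np.r_[w.mean(0),z]-p)*1000).round(1), 'obs',p)
cv2.imwrite('pics/v7.png',np.hstack([im,cv2.resize(o,(400,400))])[:, :] if 0 else cv2.resize(np.hstack([im,cv2.resize(o,(400,400))]),(800,308)))
E
```

```text
t=20.55 shift [ 56.5 135.  -24.1] jaw yaw 0.03, turn about y 0.0005 rad tilt fix [-0.0031  0.      0.0011]
  c [ 0.4723 -0.1614] yaw 90.0 size 100.0 60.0
tool [ -5.9 -47.5   0.7] obs [ 0.47184503 -0.16738643  0.1194702 ]
```

View pics/v7.png

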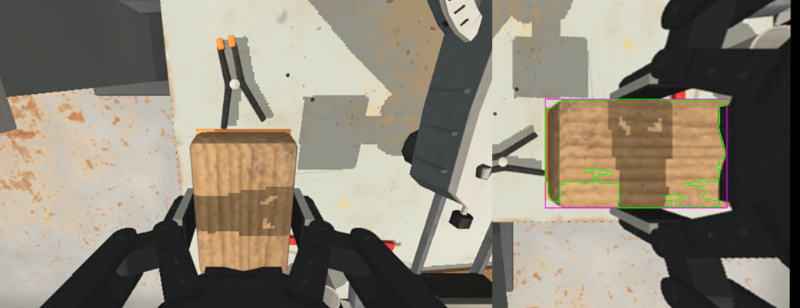

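```bash
python3 - <<'E'
from h import *
im=cv2.imread('pics/w7.png');K,P=cam('wrist');t,p,M=pose()
col=cv2.cvtColor(im,cv2.COLOR_BGR2HSV)[150:200,[280,313,350]]; print(col[:,1].tolist())
for r in(166,168,170): g=ground((313,r),K,P,p[2]+.0185)[0]; print(r,(M.T@(np.r_[g,p[2]+.0185]-p)*1000).round(1))
E
```

```text
[[28, 23, 210], [29, 24, 210], [27, 23, 215], [27, 25, 221], [29, 23, 218], [27, 22, 216], [30, 23, 219], [29, 24, 219], [28, 22, 219], [32, 22, 220], [30, 22, 220], [30, 22, 220], [30, 21, 219], [30, 20, 218], [32, 19, 220], [30, 20, 221], [37, 19, 225], [16, 44, 196], [11, 176, 184], [12, 198, 209], [13, 190, 199], [13, 170, 150], [16, 109, 94], [16, 102, 95], [17, 100, 99], [16, 116, 97], [17, 113, 104], [16, 106, 108], [16, 106, 108], [17, 107, 117], [17, 109, 122], [16, 114, 119], [16, 111, 119], [16, 110, 121], [16, 107, 122], [16, 106, 135], [15, 113, 178], [16, 114, 206], [15, 117, 205], [15, 118, 199], [16, 116, 198], [15, 115, 193], [16, 118, 193], [15, 118, 196], [15, 115, 199], [16, 116, 202], [15, 117, 198], [15, 116, 195], [16, 115, 187], [16, 116, 184]]
166 [-49.6 -18.6  -1.1]
168 [-48.6 -18.6  -1.1]
170 [-47.5 -18.6  -1.1]
```

>>> jog_arm --pt "28 0 -12 0 0 0" --pt "27.5 0 -12 0 0 0" --pt "0 40 0 0 0 0" --pt "0 40 0 0 0 0" --pt "0 30 0 0 0 0" --pt "0 15 0 0 0 0" --pt "0 0 0 0 0 0" --pt "0 0 0 0 0 0" --pt "0 0 0 0 0 0"

```text
t: 21.5
tool_pos: [0.4501, -0.2232, -0.004]
tool_rot: [-1.209, 1.201, -1.212]
contact_force: [-0.4, -0.5, -0.3]
opening: 0.0622
```

```bash
python3 -c "
from h import *
go(.448,-.2231,-.0155,0)"
```

```text
t=21.50 shift [-0.1 11.5 -2.2] jaw yaw 0.21, turn about y 0.0037 rad tilt fix [-0.0056  0.      0.0033]
```

>>> jog_arm --pt "0 5 -2 0 0.003 0" --pt "0 4 0 0 0 0" --pt "0 1.5 0 0 0 0" --pt "0 0 0 0 0 0" --pt "0 0 0 0 0 0"

```text
t: 22.0
tool_pos: [0.4469, -0.223, -0.0154]
tool_rot: [-1.208, 1.206, -1.212]
contact_force: [-3.1, 2.6, 6.0]
opening: 0.062
```

>>> jog_arm --pt "0 0 0.8 0 0 0" --pt "0 0 0 0 0 0"

```text
t: 22.2
tool_pos: [0.4473, -0.2231, -0.0154]
tool_rot: [-1.209, 1.207, -1.211]
contact_force: [-4.1, 0.9, 7.2]
opening: 0.0621
```

>>> jog_arm --pt "0 0 0 0 0 0" --pt "0 0 0 0 0 0" --pt "0 0 0 0 0 0" --pt "0 0 0 0 0 0" --pt "0 -20 0 0 0 0" --pt "0 -40 0 0 0 0" --pt "0 -40 0 0 0 0" --pt "0 -40 0 0 0 0" --pt "-30 -10 0 0 0 0" --pt "0 0 0 0 0 0" --pt "0 0 0 0 0 0" --grip 85.4

```text
t: 23.3
tool_pos: [0.4471, -0.1924, 0.1338]
tool_rot: [-1.209, 1.205, -1.212]
contact_force: [-0.6, 0.5, 0.2]
opening: 0.0851
```

```bash
python3 - <<'E'
from h import *
K,P=cam('wrist');im=ctrl.get_image('wrist')[:,:,::-1].copy();cv2.imwrite('pics/w8.png',im);np.savez('w8.npz',K=K,P=P)
x,y=.4482,-.2241
print(P[:3,3])
o=crop(im,K,P,.003,x,y);fit(o,hsv(o,(0,0,205),(180,35,255)),x,y)
o2=crop(im,K,P,.032,x,y);fit(o2,hsv(o2,(5,75,40),(20,255,255)),x,y)
xc,yc=.468,-.10
o3=crop(im,K,P,.015,xc,yc);
m=hsv(o3,(0,0,0),(180,255,60))|hsv(o3,(3,150,120),(18,255,255)); fit(o3,m,xc,yc)
go(.468,-.1,0,0)
cv2.imwrite('pics/v8.png',np.hstack([cv2.resize(a,(260,260)) for a in(o,o2,o3)]))
E
```

```text
[ 0.44694944 -0.10709812  0.29815982]
  c [ 0.4231 -0.2992] yaw 176.63 size 68.7 18.6
  c [ 0.4477 -0.2194] yaw 90.0 size 103.5 60.0
  c [ 0.4683 -0.024 ] yaw 0.0 size 18.0 169.5
t=23.35 shift [-92.7 132.9  21.1] jaw yaw 0.02, turn about y 0.0004 rad tilt fix [-0.0022  0.      0.0014]
```

View pics/v8.png

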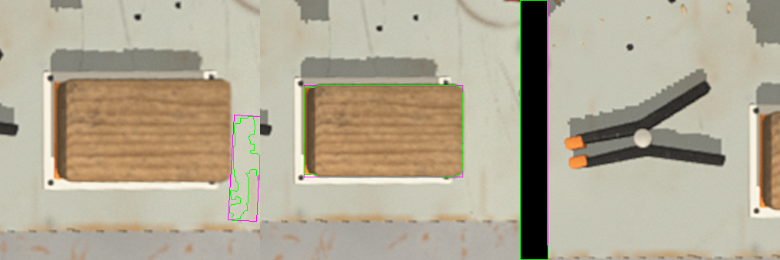

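```bash
python3 - <<'E'
from h import *
def comp(o,m,x,y,r=.085):
    m=cv2.morphologyEx(m,cv2.MORPH_OPEN,np.ones((5,5)));m=cv2.morphologyEx(m,cv2.MORPH_CLOSE,np.ones((15,15)))
    n,l,s,c=cv2.connectedComponentsWithStats(m); H=m.shape[0]
    ok=[i for i in range(1,n) if s[i,0]>0 and s[i,1]>0 and s[i,0]+s[i,2]<H and s[i,1]+s[i,3]<H and s[i,4]>150]
    k=np.isin(l,ok).astype(np.uint8)*255
    pts=cv2.findNonZero(k); b=cv2.boxPoints(cv2.minAreaRect(pts)); w=toxy(b,x,y,r)
    p=toxy(pts.reshape(-1,2),x,y,r)
    for a in (94,96.6,99,101.4,103):
        u=np.array([np.cos(np.radians(a)),np.sin(np.radians(a))]);v=np.array([u[1],-u[0]])
        ex=[(p@q).min() for q in(u,v)],[(p@q).max() for q in(u,v)]
        lo,hi=map(np.array,ex);ctr=(lo+hi)/2
        print(a,'ctr',(ctr[0]*u+ctr[1]*v).round(4),'size',((hi-lo)*1e3).round(1))
    print('minrect',w.mean(0).round(4),(np.linalg.norm(w[1]-w[0])*1e3).round(1),(np.linalg.norm(w[2]-w[1])*1e3).round(1),np.degrees(np.arctan2(*(w[1]-w[0])[::-1])).round(1))
    org=hsv(o,(3,150,120),(18,255,255))&k; q=toxy(cv2.findNonZero(org).reshape(-1,2),x,y,r).mean(0);print('orange mean',q.round(4))
    return k
d=np.load('w8.npz');im=cv2.imread('pics/w8.png')
for z in(.012,.02):
    o=crop(im,d['K'],d['P'],z,.465,-.1,.07);k=comp(o,hsv(o,(0,0,0),(180,255,60))|hsv(o,(3,150,120),(18,255,255)),.465,-.1,.07)
d=np.load('w1.npz');im=cv2.imread('pics/w1.png')
o=crop(im,d['K'],d['P'],.003,.449,-.394,.06);k2=comp(o,hsv(o,(0,0,0),(180,255,60))|hsv(o,(3,150,120),(18,255,255)),.449,-.394,.06)
cv2.imwrite('pics/k.png',np.hstack([k,k2[:240]]) if 0 else k)
E
```

```text
94 ctr [ 0.4696 -0.0952] size [103.7  54.2]
96.6 ctr [ 0.4674 -0.0948] size [102.8  54.6]
99 ctr [ 0.4654 -0.0946] size [101.9  54.8]
101.4 ctr [ 0.4634 -0.0945] size [100.8  54.9]
103 ctr [ 0.4621 -0.0946] size [100.5  54.9]
minrect [ 0.4624 -0.0945] 100.3 54.9 -77.4
orange mean [ 0.4538 -0.0512]
94 ctr [ 0.4689 -0.0955] size [100.3  52.7]
96.6 ctr [ 0.4668 -0.095 ] size [99.5 53.1]
99 ctr [ 0.4649 -0.0948] size [98.7 53.3]
101.4 ctr [ 0.4629 -0.0947] size [97.6 53.4]
103 ctr [ 0.4617 -0.095 ] size [98.  53.5]
minrect [ 0.4625 -0.0947] 97.4 53.5 -78.1
orange mean [ 0.4536 -0.0527]Traceback (most recent call last):
  File "<stdin>", line 21, in <module>
  File "<stdin>", line 7, in comp
cv2.error: OpenCV(4.12.0) /io/opencv/modules/imgproc/src/convhull.cpp:143: error: (-215:Assertion failed) total >= 0 && (depth == CV_32F || depth == CV_32S) in function 'convexHull'
```

>>> jog_arm --pt "-40 0 4 0 0 0" --pt "-40 0 4 0 0 0" --pt "-32.5 0 5 0 0 0" --pt "0 30 0 0 -0.105 0" --pt "0 30 0 0 -0.105 0" --pt "0 30 0 0 0 0" --pt "0 20 0 0 0 0" --pt "0 0 0 0 0 0" --pt "0 0 0 0 0 0" --grip 55

```text
t: 24.25
tool_pos: [0.4598, -0.0805, 0.0229]
tool_rot: [-1.301, 1.052, -1.055]
contact_force: [1.1, -0.1, 0.6]
opening: 0.0549
```

```bash
python3 -c "
from h import *
go(.4599,-.0799,-.018,12)"
```

```text
t=24.25 shift [-0.6 40.9  0.2] jaw yaw 12.00, turn about y -0.0000 rad tilt fix [-0.0008  0.      0.0013]
```

>>> jog_arm --pt "0 20 0 0 0 0" --pt "0 12 0 0 0 0" --pt "0 8 0 0 0 0" --pt "0 0 0 0 0 0" --pt "0 0 0 0 0 0"

```text
t: 24.75
tool_pos: [0.4609, -0.0805, -0.0158]
tool_rot: [-1.3, 1.05, -1.056]
contact_force: [-0.2, 0.2, -1.1]
opening: 0.0553
```

>>> jog_arm --pt "0 0 0 0 0 0" --pt "0 0 0 0 0 0" --pt "0 0 0 0 0 0" --pt "0 0 0 0 0 0" --pt "0 0 0 0 0 0" --pt "0 0 0 0 0 0" --grip 10

```text
t: 25.35
tool_pos: [0.4613, -0.0806, -0.0154]
tool_rot: [-1.3, 1.049, -1.057]
contact_force: [-1.4, 0.7, 6.7]
opening: 0.0226
```

>>> jog_arm --pt "0 -10 0 0 0 0" --pt "0 -30 0 0 0.047 0" --pt "0 -40 0 0 0.047 0" --pt "0 -40 0 0 0 0" --pt "42 0 -7 0 0 0" --pt "42 0 -7 0 0 0" --pt "42 0 -7 0 0 0" --pt "42 0 -7 0 0 0" --pt "42 0 -7 0 0 0" --pt "42 0 -7 0 0 0" --pt "42 0 -6 0 0 0" --pt "0 0 0 0 0 0"

```text
t: 26.55
tool_pos: [0.4458, -0.3822, 0.1046]
tool_rot: [-1.26, 1.122, -1.131]
contact_force: [-0.2, -0.0, 0.3]
opening: 0.0229
```

```bash
python3 - <<'E'
from h import *
go(.4471,-.379,-.0124,6.6);print(ctrl.get_obs()['opening'])
t,p,M=pose();K,P=cam('wrist');im=ctrl.get_image('wrist')[:,:,::-1].copy();cv2.imwrite('pics/w9.png',im)
z=p[2]+.0154+.015;o=crop(im,K,P,z,p[0],p[1],.09);org=hsv(o,(3,150,120),(18,255,255))
n,l,s,c=cv2.connectedComponentsWithStats(org)
for i in range(1,n):
    if s[i,4]>100: print(s[i,4],(M.T@(np.r_[toxy(c[i],p[0],p[1],.09)[0],z]-p)*1000).round(1))
E
```

```text
t=26.55 shift [ -3.5 117.    1.2] jaw yaw 6.39, turn about y -0.0037 rad tilt fix [-0.0031  0.      0.0041]
0.022853376060404527
484 [-30.7 -30.5   6.7]
484 [-30.5 -30.5  -5.9]
```

>>> jog_arm --pt "-1.5 30 1 0 -0.004 0" --pt "0 35 0 0 0 0" --pt "0 30 0 0 0 0" --pt "0 10 0 0 0 0" --pt "0 5 0 0 0 0" --pt "0 0 0 0 0 0" --pt "0 0 0 0 0 0"

```text
t: 27.3
tool_pos: [0.4488, -0.3772, -0.0039]
tool_rot: [-1.263, 1.114, -1.126]
contact_force: [1.4, -0.9, -0.3]
opening: 0.0225
```

```bash
python3 -c "
from h import *
go(.4473,-.381,-.0124,6.6)"
```

```text
t=27.30 shift [ 3.6  8.5 -2. ] jaw yaw 6.90, turn about y 0.0052 rad tilt fix [-0.0048  0.      0.0045]
```

>>> jog_arm --pt "3.6 2 -2 0 0.005 0" --pt "0 3 0 0 0 0" --pt "0 2.5 0 0 0 0" --pt "0 0 0 0 0 0" --pt "0 0 0 0 0 0"

```text
t: 27.8
tool_pos: [0.4465, -0.3808, -0.0124]
tool_rot: [-1.261, 1.12, -1.128]
contact_force: [-2.3, 0.5, 4.4]
opening: 0.0227
```

```bash
python3 -c "
from h import *
go(.4473,-.381,-.0124,6.6)"
```

```text
t=27.80 shift [ 0.3 -0.   0.8] jaw yaw 6.59, turn about y -0.0002 rad tilt fix [-0.0033  0.      0.0031]
```

>>> jog_arm --pt "0 0 0 0 0 0" --pt "0 0 0 0 0 0" --pt "0 0 0 0 0 0" --pt "0 -15 0 0 0 0" --pt "0 -40 0 0 0 0" --pt "0 -40 0 0 0 0" --pt "0 -40 0 0 0 0" --pt "40 -10 0 0 0 0" --pt "0 0 0 0 0 0" --pt "0 0 0 0 0 0" --grip 60

```text
t: 28.8
tool_pos: [0.4504, -0.4202, 0.1329]
tool_rot: [-1.26, 1.121, -1.128]
contact_force: [-0.6, 0.0, -1.4]
opening: 0.0601
```

```bash
python3 - <<'E'
from h import *
K,P=cam('wrist');im=ctrl.get_image('wrist')[:,:,::-1].copy();cv2.imwrite('pics/w10.png',im);np.savez('w10.npz',K=K,P=P)
x,y=.4488,-.3939
o=crop(im,K,P,.003,x,y);fit(o,hsv(o,(0,0,215),(180,40,255)),x,y)
o2=crop(im,K,P,.015,x,y); o3=crop(im,K,P,.032,.4482,-.2241)
for q,z in((o,.003),(o2,.015)):
    m=hsv(q,(3,150,120),(18,255,255));n,l,s,c=cv2.connectedComponentsWithStats(m)
    print([(s[i,4],toxy(c[i],x,y)[0].round(4)) for i in range(1,n) if s[i,4]>60])
cv2.imwrite('pics/v10.png',np.hstack([cv2.resize(a,(266,266)) for a in(o,o2,o3)]))
E
```

```text
c [ 0.458  -0.3836] yaw 0.0 size 149.5 151.5
[(np.int32(483), array([ 0.451 , -0.3506])), (np.int32(456), array([ 0.4375, -0.3523]))]
[(np.int32(441), array([ 0.4507, -0.3499])), (np.int32(412), array([ 0.4376, -0.3516]))]
```

View pics/v10.png

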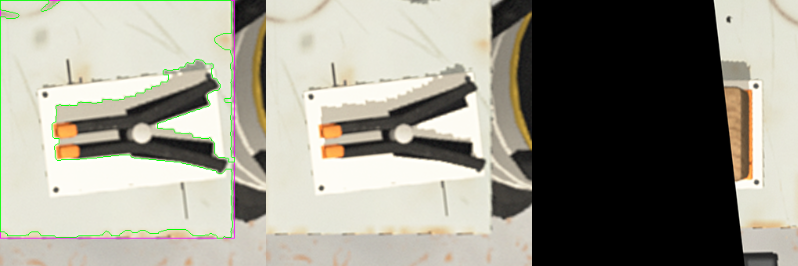

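>>> jog_arm --pt "0 0 0 0 0.138 0" --pt "0 -10 0 0 0.138 0" --pt "0 -10 0 0 0.136 0" --pt "-42 0 -11 0 0 0" --pt "-42 0 -11 0 0 0" --pt "-42 0 -11 0 0 0" --pt "-42 0 -11 0 0 0" --pt "-42 0 -11 0 0 0" --pt "-42 0 -11 0 0 0" --pt "-42 0 -11 0 0 0" --pt "-42 0 -11 0 0 0" --pt "-42 0 -11 0 0 0"

```text
t: 30.05
tool_pos: [0.4646, -0.0267, 0.1499]
tool_rot: [-1.054, 1.423, -1.425]
contact_force: [1.5, 0.6, 0.3]
opening: 0.0599
```

>>> jog_arm --pt "-42 0 -11 0 0 0" --pt "-42 0 -11 0 0 0" --pt "-42 0 0 0 0 0" --pt "-25 0 35 0 0 0" --pt "0 0 35 0 0 0" --pt "0 0 0 0 0 0" --pt "0 0 0 0 0 0" --grip 50

```text
t: 30.75
tool_pos: [0.555, 0.1015, 0.1497]
tool_rot: [-1.055, 1.424, -1.426]
contact_force: [-0.3, 0.5, 0.4]
opening: 0.0499
```

```bash
python3 - <<'E'
from h import *
go(.583,.187,-.02,-17)
K,P=cam('wrist');im=ctrl.get_image('wrist')[:,:,::-1].copy();cv2.imwrite('pics/w11.png',im);np.savez('w11.npz',K=K,P=P)
E
```

```text
t=30.75 shift [-90.3 169.5   1.8] jaw yaw -17.00, turn about y -0.0001 rad tilt fix [-0.0001  0.      0.0017]
```

View pics/w11.png

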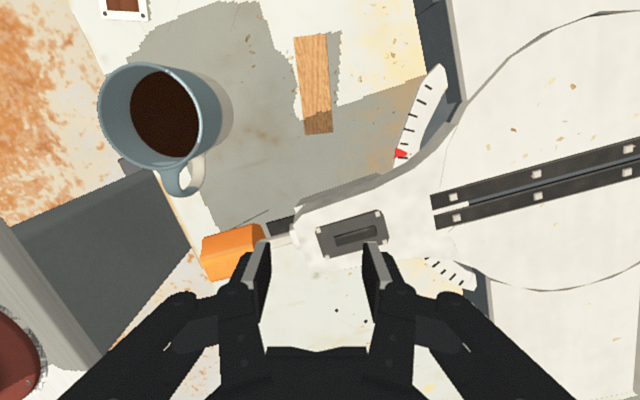

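```bash
python3 - <<'E'
from h import *
d=np.load('w11.npz');K,P=d['K'],d['P'];im=cv2.imread('pics/w11.png')
print('cam',P[:3,3])
x,y=ground((314,84),K,P,.01)[0]
for z in(.0,.011,.022):
    o=crop(im,K,P,z,x,y,.07); m=hsv(o,(8,85,60),(22,255,255)); c,w=fit(o,m,x,y,.07); print(z,w.round(4).tolist())
    pts=cv2.approxPolyDP(c,12,True).reshape(-1,2); print('poly',toxy(pts,x,y,.07).round(4).tolist())
o=crop(im,K,P,.011,x,y,.07); fit(o,hsv(o,(8,85,60),(22,255,255)),x,y,.07)
# mug rim ellipse base est
print('mug base near pts',ground([(228,110),(205,170)],K,P,0).round(3), 'rim', ground([(220,110),(160,110)],K,P,.092).round(3))
c,s=ground((314,84),K,P,.01)[0],0
cv2.imwrite('pics/o11.png',cv2.resize(o,(560,560)))
E
```

```text
cam [0.58025813 0.18298042 0.31407682]
  c [0.5804 0.1899] yaw 79.22 size 31.6 93.6
0.0 [[0.5737, 0.2389], [0.6047, 0.233], [0.5872, 0.141], [0.5562, 0.1469]]
poly [[0.6038, 0.2327], [0.5738, 0.2377], [0.5573, 0.1472], [0.5858, 0.1422]]
  c [0.5803 0.1897] yaw 78.96 size 30.6 90.3
0.011 [[0.574, 0.237], [0.604, 0.2311], [0.5867, 0.1424], [0.5567, 0.1483]]
poly [[0.6033, 0.2307], [0.5738, 0.2357], [0.5588, 0.1482], [0.5853, 0.1437]]
  c [0.5801 0.1895] yaw 78.69 size 29.3 87.1
0.022 [[0.5743, 0.2351], [0.603, 0.2293], [0.586, 0.144], [0.5572, 0.1497]]
poly [[0.6023, 0.2292], [0.5743, 0.2337], [0.5598, 0.1492], [0.5853, 0.1452]]
  c [0.5803 0.1897] yaw 78.96 size 30.6 90.3
mug base near pts [[0.488 0.194]
 [0.438 0.142]] rim [[0.509 0.192]
 [0.467 0.205]]
```

>>> jog_arm --pt "-45 0 0 0 0 0" --pt "-44 0 -2 0 0 0" --pt "0 30 0 0 -0.107 0" --pt "0 40 0 0 0 0" --pt "0 30 0 0 0 0" --pt "0 20 0 0 0 0" --pt "0 0 0 0 0 0" --pt "0 0 0 0 0 0"

```text
t: 31.6
tool_pos: [0.58, 0.1865, 0.0315]
tool_rot: [-1.112, 1.345, -1.35]
contact_force: [-0.0, -1.1, 0.1]
opening: 0.05
```

```bash
python3 -c "
from h import *
go(.580,.189,-.02,-10.9)"
```

```text
t=31.60 shift [-2.5 51.5 -0.6] jaw yaw -10.89, turn about y 0.0002 rad tilt fix [-0.0029  0.      0.0012]
```

>>> jog_arm --pt "-2.5 20 -0.6 0 0 0" --pt "0 20 0 0 0 0" --pt "0 8 0 0 0 0" --pt "0 0 0 0 0 0" --pt "0 0 0 0 0 0"

```text
t: 32.1
tool_pos: [0.5819, 0.1893, -0.0153]
tool_rot: [-1.11, 1.343, -1.351]
contact_force: [0.0, -0.2, 0.7]
opening: 0.0499
```

>>> jog_arm --pt "0 2 0 0 0 0" --pt "0 1 0 0 0 0" --pt "0 0 0 0 0 0"

```text
t: 32.4
tool_pos: [0.5811, 0.1891, -0.0194]
tool_rot: [-1.111, 1.344, -1.351]
contact_force: [0.2, -0.5, 0.2]
opening: 0.0501
```

>>> jog_arm --pt "0 2 0 0 0 0" --pt "0 0 0 0 0 0" --pt "0 0 0 0 0 0"

```text
t: 32.7
tool_pos: [0.5808, 0.1891, -0.022]
tool_rot: [-1.112, 1.345, -1.35]
contact_force: [-0.3, -0.3, -0.4]
opening: 0.0498
```

>>> jog_arm --pt "0 0 0 0 0 0" --pt "0 0 0 0 0 0" --pt "0 0 0 0 0 0" --pt "0 0 0 0 0 0" --pt "0 0 0 0 0 0" --pt "0 0 0 0 0 0" --grip 15

```text
t: 33.3
tool_pos: [0.5815, 0.1893, -0.0212]
tool_rot: [-1.111, 1.344, -1.351]
contact_force: [-0.4, 0.1, 6.0]
opening: 0.0286
```

>>> jog_arm --pt "0 -10 0 0 0 0" --pt "0 -30 0 0 0 0" --pt "0 -40 0 0 0.075 0" --pt "0 -40 0 0 0.075 0" --pt "0 -30 0 0 0 0" --pt "-20.5 0 -36 0 0 0" --pt "-20.5 0 -36 0 0 0" --pt "-20.5 0 -36 0 0 0" --pt "-20.5 0 -36 0 0 0" --pt "-20.5 0 -36 0 0 0" --pt "0 0 0 0 0 0" --pt "0 0 0 0 0 0"

```text
t: 34.5
tool_pos: [0.4442, 0.3462, 0.1272]
tool_rot: [-1.029, 1.45, -1.457]
contact_force: [-0.5, 0.6, 0.5]
opening: 0.0293
```

```bash
python3 - <<'E'
from h import *
go(.4447,.3465,-.0182,-19.5); o=ctrl.get_obs();print(o['opening'])
t,p,M=pose();K,P=cam('wrist');im=ctrl.get_image('wrist')[:,:,::-1].copy();cv2.imwrite('pics/w12.png',im);np.savez('w12.npz',K=K,P=P,p=p,M=M)
h=cv2.cvtColor(im,cv2.COLOR_BGR2HSV)
m=hsv(im,(8,60,60),(22,180,255)); m[:100]=0;m[:,:230]=0;m[:,400:]=0
cs,_=cv2.findContours(m,0,2);c=max(cs,key=cv2.contourArea);print(cv2.boundingRect(c),cv2.approxPolyDP(c,4,True).reshape(-1,2).tolist())
top=c[c[:,0,1]<=c[:,0,1].min()+2].reshape(-1,2).mean(0);print('far edge px',top)
for hh in(0,.022):
    z=p[2]+.0212+hh; print(hh,(M.T@(np.r_[ground(top,K,P,z)[0],z]-p)*1000).round(1))
E
```

```text
t=34.50 shift [ -0.6 145.4  -0.2] jaw yaw -19.37, turn about y 0.0023 rad tilt fix [-0.0038  0.      0.0013]
0.02932430688562316
(283, 136, 67, 190) [[302, 136], [302, 179], [288, 180], [283, 193], [292, 311], [288, 318], [293, 324], [340, 324], [349, 193], [344, 180], [330, 179], [331, 137]]
far edge px [311.  136.6]
0 [-65.2 -21.3  -2.1]
0.022 [-68.3 -43.3  -1.8]
```

```bash
python3 - <<'E'
from h import *
d=np.load('w12.npz');K,P,p,M=d['K'],d['P'],d['p'],d['M'];im=cv2.imread('pics/w12.png')
for uv,hh in(((288,180),0),((344,180),0),((283,193),.022),((349,193),.022)):
    z=p[2]+.0212+hh; print(hh,(M.T@(np.r_[ground(uv,K,P,z)[0],z]-p)*1000).round(1))
# pad remeasure far edge from this view
x,y=.4448,.3466;o=crop(im,K,P,.003,x,y,.07)
q=project([[x+.045*np.cos(np.radians(70.5)),y+.045*np.sin(np.radians(70.5)),.003]],K,P);print('expected pad far edge px',q, 'seen 136.5')
E
```

```text
0 [-43.  -21.3 -14.1]
0 [-43.  -21.2  14.8]
0.022 [-43.5 -43.3 -14.3]
0.022 [-43.5 -43.2  15. ]
expected pad far edge px [[315.74890215 135.88416419]] seen 136.5
```

>>> jog_arm --pt "-2 30 0 0 0.002 0" --pt "0 40 0 0 0 0" --pt "0 35 0 0 0 0" --pt "0 20 0 0 0 0" --pt "0 10 0 0 0 0" --pt "0 0 0 0 0 0" --pt "0 0 0 0 0 0" --pt "0 0 0 0 0 0"

```text
t: 35.35
tool_pos: [0.4476, 0.3483, -0.0057]
tool_rot: [-1.022, 1.452, -1.459]
contact_force: [-0.2, -0.4, 0.1]
opening: 0.0289
```

```bash
python3 -c "
from h import *
go(.445,.348,-.0182,-19.5)"
```

```text
t=35.35 shift [ 1.1 12.5 -2.4] jaw yaw -19.62, turn about y -0.0021 rad tilt fix [-0.0058  0.     -0.002 ]
```

>>> jog_arm --pt "1 5 -2.4 0 -0.002 0" --pt "0 4 0 0 0 0" --pt "0 2 0 0 0 0" --pt "0 0 0 0 0 0" --pt "0 0 0 0 0 0"

```text
t: 35.85
tool_pos: [0.4432, 0.3476, -0.0182]
tool_rot: [-1.028, 1.452, -1.457]
contact_force: [-2.4, -1.3, 5.7]
opening: 0.0288
```

```bash
python3 -c "
from h import *
go(.445,.348,-.0182,-19.5)"
```

```text
t=35.85 shift [-1.   0.   1.6] jaw yaw -19.46, turn about y 0.0006 rad tilt fix [-0.003   0.      0.0011]
```

>>> jog_arm --pt "-0.8 -1 1.6 0 0 0" --pt "0 0.5 0 0 0 0" --pt "0 0 0 0 0 0" --pt "0 0 0 0 0 0"

```text
t: 36.25
tool_pos: [0.4454, 0.3478, -0.0181]
tool_rot: [-1.026, 1.452, -1.458]
contact_force: [0.6, 0.6, 0.5]
opening: 0.0292
```

```bash
python3 -c "
from h import *
go(.445,.348,-.0182,-19.5)"
```

```text
t=36.25 shift [-0.   0.1 -0.4] jaw yaw -19.49, turn about y 0.0003 rad tilt fix [-0.0039  0.      0.0002]
```

>>> jog_arm --pt "0 0 0 0 0 0" --pt "0 0 0 0 0 0" --pt "0 0 0 0 0 0" --pt "0 -15 0 0 0 0" --pt "0 -40 0 0 0 0" --pt "0 -40 0 0 0 0" --pt "0 -40 0 0 0 0" --pt "20 -10 0 0 0 0" --pt "0 0 0 0 0 0" --pt "0 0 0 0 0 0" --grip 55

```text
t: 37.25
tool_pos: [0.438, 0.3292, 0.1273]
tool_rot: [-1.026, 1.452, -1.458]
contact_force: [0.3, 1.1, -0.3]
opening: 0.055
```

```bash
python3 - <<'E'
from h import *
K,P=cam('wrist');im=ctrl.get_image('wrist')[:,:,::-1].copy();cv2.imwrite('pics/w13.png',im)
x,y=.4448,.3467;print(P[:3,3])
o=crop(im,K,P,.003,x,y,.07);fit(o,hsv(o,(0,0,215),(180,35,255)),x,y,.07,False)
for z in(.003,.014): q=crop(im,K,P,z,x,y,.07);c,w=fit(q,hsv(q,(6,60,50),(22,255,255)),x,y,.07,False);print(z,toxy(cv2.approxPolyDP(c,12,True),x,y,.07).round(4).tolist())
xt,yt=.5975,.3537;t=crop(im,K,P,.003,xt,yt,.07)
sc=ctrl.get_image('scene')[:,:,::-1]; sc=cv2.resize(np.ascontiguousarray(sc[120:330,150:430]),(533,400))
top=np.hstack([o,t]);top=cv2.resize(top,(400,200)); r=np.vstack([top,cv2.resize(im[:,:],(400,200))])
cv2.imwrite('pics/final.png',cv2.resize(np.hstack([cv2.resize(o,(400,400)),sc]),(798,342)))
E
```

```text
[0.46609643 0.40943688 0.29190779]
  c [0.449 0.347] yaw 90.0 size 139.5 131.5
  c [0.4453 0.3458] yaw 70.82 size 32.3 91.2
0.003 [[0.4733, 0.3842], [0.4443, 0.3917], [0.4178, 0.3072], [0.4453, 0.2992]]
  c [0.4462 0.3481] yaw 71.11 size 31.1 87.7
0.014 [[0.4728, 0.3852], [0.4453, 0.3927], [0.4188, 0.3117], [0.4463, 0.3037]]
```

View pics/final.png

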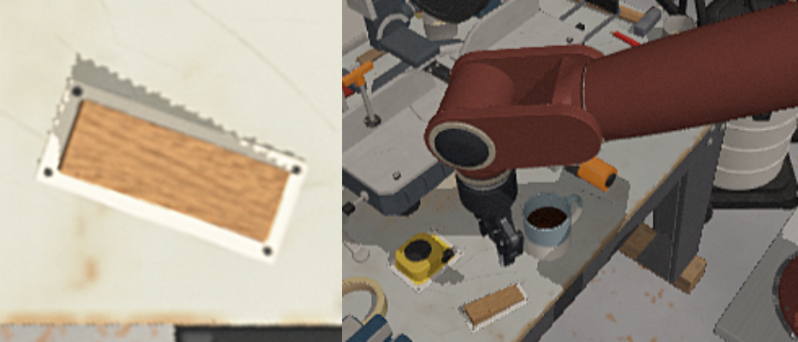

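```bash
python3 -c "
from h import *
print(ctrl.get_obs()['contact_force'],ctrl.get_obs()['t']);print(ctrl.finish_job())"
```

```text
[0.12483468 0.69532577 0.0150875 ] 37.35
the job is handed in; nothing more can be done
None
```

I put the tape measure, sanding block, spring clamp and wedge, in that order, on their own tiles and handed the job in at about 37 s of the 112 s. The mug was left alone and stood upright in the last picture.

**Last checks:** close views after each release put each item within about 1–2 mm of its silhouette centre. The clamp was within about 1°, and the wedge's blob read 0.3–0.6° off its silhouette. The angles of the tape and block were only judged by eye. The gripper was clear of everything, with contact force below 1 N. I did not re-photograph the right-hand tiles after the wedge, so the block and clamp rest on their earlier views.

**What went wrong or disagreed:**
- The first grasp of the tape slid off without disturbing it much. In the pictures the finger tips sat about 30 mm behind the TCP, farther back than the 13 mm swing given. I gripped lower from then on, and the later grasps held.
- The opening read 62–63 mm on the 68 mm tape, and 1–2 mm under the stated width on the other items.
- The automatic tile outlines failed in three of the final checks. For those I judged the margins by eye or by other edges.

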